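# Cock the sprung tube carriage with the bench clamp

### The arm

A 6-joint arm with a two-finger parallel gripper is mounted at the origin on the work surface. World frame = base frame: x ahead of the robot, y to its left, z up, the work surface at z = 0. Lengths are in m, angles in rad, forces in N, time in s.
With the tool pointing down it reaches from about 0.275 to 0.775 m from the base axis. Payload 14.6 kg.
Tool frame: the origin (TCP) lies at the very end of the fingers, on their centre line; the grasp point (between the pads) lies 19 mm behind it (robot.pinch_z is the distance from the TCP to the grasp point, in m); z points along the fingers, y is the direction in which the jaws open and shut (so a half turn about z gives the same grasp; the last joint's range is limited). The gripper opens to 85 mm and grips with 20 to 120 N. Pads are 22 mm wide; open, the fingers measure 114 mm over their backs; the gripper's body (76 mm by 85 mm) begins 54 mm behind the grasp point. The pads swing forward as they close: fully open they stand 13 mm farther back than shut.
Start: joints at [1.061, 0.263, -0.048, 1.259, 0, 1.415], TCP at [0.182, 0.492, 0.231] pointing down, gripper open.
Joint ranges: [-2.65, 2.65], [-0.89, 1.7], [-1.18, 1.37], [-2.13, 2.11], [-1.35, 1.29], [-3.14, 3.14]. Speed limits (rad/s): [1.89, 1.89, 2.57, 2.79, 3.14, 3.14].

### API

Orientations are given as a unit quaternion [x, y, z, w].
In Python, from workcell import robot, eyes gives the robot as it stands.
- The arm moves only by the shell command python3 -m inch 'ROWS' [FORCE]. ROWS is JSON, a list of rows, each a list of 3 entries, a list of its own where there are three numbers: the shift along the tool's x, y, z in mm, then the turn, a rotation vector about the tool's x, y, z in rad, then the opening, from 0 (shut) to 1 (fully open). A call has 1 to 20 rows; each row is the pose to reach, as a shift and turn from the pose commanded when the call began, along the tool's axes at that moment; what a row does not reach only later rows make up. A row lasts 1/10 s, in which the tool goes at most 50 mm and 8.59 degrees, less where a joint would pass 70% of its speed; a pose out of reach is approached as far as the arm can. A call with a gripper value outside its range is refused whole. The fingers move at their own pace and stop on an object; FORCE is the grip in N (left out, the last holds). Time passes only in rows, so rows that repeat a pose let the fingers close. It gives the time, the measured TCP pose, the force and the opening at its end, in the units of the state.
- robot.get_obs(): the state, without advancing time (a new reading comes with each control period).
- eyes.grab_frame(name): name is "side" or "top"; returns the picture (400x640x3 uint8, blue, green, red); there is no depth.
- eyes.camera_info(name): a dict with "intrinsics" (3x3 intrinsics, pixels), "world_from_camera" (4x4, takes a point from camera to world coordinates). Camera axes: x right, y up, looking along -z (the intrinsics and any distortion apply to the point x, -y, -z); pixel columns grow to the right and rows downward; lengths in m; the calibration is good to about 2 mm. A picture is of the moment at which its call begins. camera_info takes no time and is no camera call.
- robot.finish_job(): hands the job in, once; it reports no verdict.
The state is a dict: "clock": time; "qpos": joint angles; "qd": joint speeds; "joint_torque": joint torques, N m; "tcp_pos": TCP position; "ee_rot": TCP orientation; "force": force on the tool from outside, world axes, zero at the start; "torque": the same for the moment, N m; "opening": opening from 0.0 (shut) to 1.0 (fully open).
Only numpy, scipy, OpenCV 4.12 (cv2) and the standard library are available. Lean on these libraries where they do the work, as an engineer would, in place of code of your own. Each camera call takes 0.05 s, during which the arm holds its last target.

### The job

Pump the squeeze trigger of the bar clamp until its jaw has pushed the spring-loaded tube carriage into the block heater far enough for the catch to drop behind its tooth. Then press the clamp's release lever and keep it down until the jaw has slid fully home, and let go, leaving the carriage held by its catch. Work only the trigger and the release lever: do not touch the jaw or the carriage, and leave the other things on the bench where they are.

Things in the scene. Friction and masses are not known exactly. Their poses are not given: they have to be found in the camera images.
- clamp: Bar clamp, fixed: aluminium base plate 150 x 260 x 10 mm, grey housing 66 mm deep, 175 mm long, 92 mm high. Origin on the bench under the housing, z up; its -x side (front, with trigger and release lever) roughly faces the robot. A toothed bar runs along its y at 55 mm height; the jaw advances to +y
- light_edge (a point): Middle of the lower front edge of a white light bar (60 mm deep, 24 mm high, 270 mm along clamp y) that overhangs trigger and release lever, 253 mm above the bench, 70 mm in front of the clamp's origin. A hand cannot come straight down past it: come tilted some 35 degrees, from the front and above, under this edge
- trigger_grip (a point): Point to squeeze the trigger, 145 mm above the bench, midway between two black round blades 18 mm thick (one to clamp +y, one to -y), leaning forward (clamp -x) 35 deg from vertical. Hinges 85 mm down the lean, round free ends 29 mm up it. Here 63 mm over the outsides at rest, 40 mm when squeezed together along clamp y. Both move alike; 4 N each to begin, up to 15 N each when pushing the carriage
- trigger (a joint): Swing of each trigger blade: 0 at rest (open), 0.14 rad fully squeezed. One full squeeze advances the jaw about 12 mm, in 6 mm ratchet teeth; less than 0.07 rad may advance nothing. Between squeezes let the blades spring fully open; the ratchet holds the jaw (it settles back 2 to 4 mm)
- release_pad (a point): Middle of the top of the black pad (24 x 30 mm) on the release lever's free end. The lever is a flat steel strip 80 x 26 mm, hinged at clamp x = -36, y = -94 mm, height 97 mm, pointing to the front (clamp -x) and 20 deg up; the pad is 62 mm in front of the hinge. Press it straight down about 21 mm; it swings about the hinge and springs back when let go
- heater: Block heater on an aluminium base plate (150 x 190 mm), fixed at the jaw's end of the clamp, turned like it; white hood 121 mm high at its far (+y) end; origin on the bench. Its distance from the clamp varies: the gap between jaw and carriage is 13 to 37 mm at the start
- release (a joint): Release lever: 0 up (at rest), 0.33 rad fully pressed. From about 0.22 rad the ratchet is free and a spring slides the jaw home in about 1.5 s; let go early and the jaw stops where it is. Needs 3 to 8 N at the pad, up to 15 N if the trigger was pumped hard against the stop
- jaw_face (a point): Middle of the jaw's rubber face (46 x 46 mm, 55 mm above the bench), which pushes the carriage towards clamp +y
- jaw (a joint): Advance of the jaw from home along clamp +y: 0 home (start), at most 0.10 m. The carriage is caught after about the starting gap plus 24 mm, so 3 to 6 full squeezes
- carriage_nose (a point): Middle of the upright aluminium end plate (55 x 66 mm) of the tube carriage, the face that the jaw pushes; the carriage carries a black rack with twelve tubes
- carriage (a joint): How far the carriage is pushed in, along clamp +y: 0 fully out (start), hard stop at 0.040 m. A spring of 5 to 12 N pushes it back out. From 0.010 m its tooth lifts the catch; the catch drops behind the tooth at 0.023 to 0.024 m, and then holds the carriage at 0.0215 m when the jaw backs off. Pushing it farther in does no harm
- catch (a joint): Lift of the sprung catch (steel finger under the bracket at the carriage's side away from the robot): 0 down (before the tooth or dropped behind it), about 0.005 m while it rides up the tooth
- tip_box: Bystander, loose, leave alone: Orange pipette-tip box, 85 x 120 x 50 mm, behind the clamp; origin at its underside
- reagent: Bystander, loose, leave alone: Small reagent bottle, 60 mm wide, 120 mm high, behind the clamp; origin at its underside
- beaker: Bystander, loose, leave alone: Clear beaker, 84 mm wide, 100 mm high, beyond the bar's rear end (clamp -y); origin at its underside
- tube_rack: Bystander, loose, leave alone: Black tube rack, 70 x 140 x 38 mm, lying in front of the heater, on the robot's side; origin at its underside
- pipette: Bystander, loose, leave alone: Pipette about 240 mm long, lying behind the heater; origin at its underside
- rotor: Bystander, loose, leave alone: Black rotor disc, 100 mm wide, 22 mm high, in front of the clamp towards clamp -y; origin at its underside
- sanitiser: Bystander, loose, leave alone: White pump bottle, 72 mm wide, 198 mm high, to the robot's right; origin at its underside
Mind the look-alikes: they are no part of the job. What is shaped like the heater but red or turquoise is not meant.

How it is judged:
On the way, in this order (a step that is already met when the one before it is completed fails the run):
1. the jaw has pushed the carriage in past its catch and the catch has dropped (value of joint carriage above 0.019 m and value of joint catch below 0.0015 m and value of joint jaw above 0.025 m), for 0.2 s.
2. the release lever has been pressed and the jaw has slid home (value of joint release above 0.12 rad and value of joint jaw below 0.003 m), for 0.05 s.
At the end, for the whole second after the job is handed in: Jaw within 3 mm of home, carriage held by its catch (pushed in 19 to 25.5 mm, catch down within 1.5 mm), trigger and release lever sprung back to within 0.03 rad of rest (value of joint jaw below 0.003 m and value of joint carriage between 0.019 and 0.0255 m and value of joint catch below 0.0015 m and value of joint each of release, trigger below 0.03 rad); the robot touches nothing.
It fails at once if the robot pushes the jaw or the carriage itself (contact force between any of the arm, the fingers and jaw above 3 N or contact force between any of the arm, the fingers and carriage above 3 N).
It fails at once if another thing on the bench is pushed more than 3 cm (distance of any of tip_box, reagent, beaker, tube_rack, pipette, rotor, sanitiser from where it was at the start of the episode above 0.03 m).
It also fails if it takes over 51 s, if anything falls off the work surface, if the arm or the gripper's body presses on something with over 40 N, if the wrist force passes 120 N, or if a joint passes its speed limit or range.

## Working session

There is one attempt and no reset: what is moved stays moved. The work goes in short steps, Python scripts to look and compute and a shell command to move; the robot and the scene stay as the last step left them, time stands still between calls to the robot, and variables do not carry over. Pictures are saved under pics/ and viewed, and the job is handed in when it is done.

```bash
ls; mkdir -p pics; python3 - <<'E'
from workcell import robot, eyes
import cv2
o=robot.get_obs(); print(o['clock'],o['tcp_pos'],o['ee_rot'],o['force'],o['opening'],robot.pinch_z)
for n in("side","top"):
    cv2.imwrite(f"pics/{n}0.png",eyes.grab_frame(n)); i=eyes.camera_info(n); print(n,i)
E
```

```text
pics
0.0 [0.18226091 0.49205555 0.23083603] [ 1.76480532e-01  9.84303994e-01 -4.91786572e-04 -1.63528323e-04] [-0.12371098  0.48239908 -0.17013376] 1.004530361237487 0.0187
side {'intrinsics': array([[474.21326209,   0.        , 316.9407146 ],
       [  0.        , 474.21326209, 191.81810378],
       [  0.        ,   0.        ,   1.        ]]), 'world_from_camera': array([[ 0.81457685,  0.38907197, -0.43021803, -0.11515127],
       [-0.57980323,  0.5242613 , -0.62368125, -0.96122031],
       [-0.01711023,  0.75747811,  0.6526363 ,  1.10508878],
       [ 0.        ,  0.        ,  0.        ,  1.        ]])}
top {'intrinsics': array([[441.82622162,   0.        , 327.00365107],
       [  0.        , 441.82622162, 201.35295196],
       [  0.        ,   0.        ,   1.        ]]), 'world_from_camera': array([[ 0.00811872,  0.99683482, -0.079085  ,  0.4272182 ],
       [-0.99989863,  0.00901787,  0.0110189 , -0.05318438],
       [ 0.0116972 ,  0.07898752,  0.99680698,  1.51431849],
       [ 0.        ,  0.        ,  0.        ,  1.        ]])}
```

View pics/side0.png

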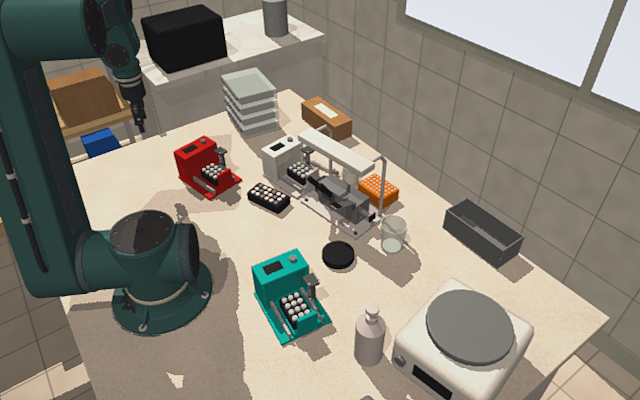

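View pics/top0.png

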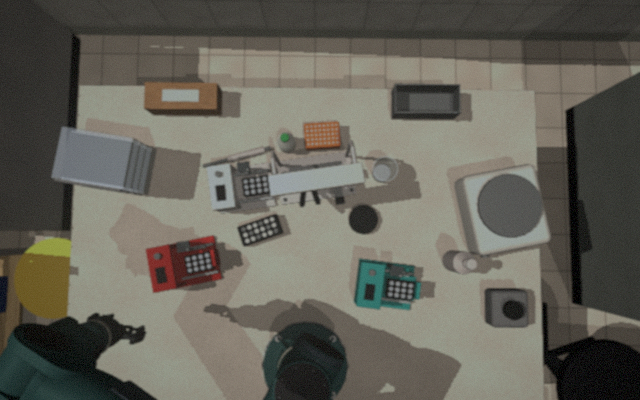

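```bash
cat > h.py <<'E'
import numpy as np, cv2
from workcell import robot, eyes
from scipy.spatial.transform import Rotation as R
def proj(n,P):
    i=eyes.camera_info(n);T=np.linalg.inv(i['world_from_camera']);p=T[:3,:3]@np.asarray(P,float)+T[:3,3]
    q=i['intrinsics']@np.array([p[0],-p[1],-p[2]]);return q[:2]/q[2]
def ray(n,uv):
    i=eyes.camera_info(n);T=i['world_from_camera'];d=np.linalg.inv(i['intrinsics'])@np.array([*uv,1.])
    return T[:3,3],T[:3,:3]@np.array([d[0],-d[1],-d[2]])
def atz(n,uv,z):
    o,d=ray(n,uv);return o+d*(z-o[2])/d[2]
def tri(a,b):
    o1,d1=ray('side',a);o2,d2=ray('top',b);d1/=np.linalg.norm(d1);d2/=np.linalg.norm(d2)
    A=np.stack([d1,-d2],1);s=np.linalg.lstsq(A,o2-o1,rcond=None)[0];p=o1+s[0]*d1;q=o2+s[1]*d2
    return (p+q)/2,np.linalg.norm(p-q)
def crop(src,out,x0,y0,x1,y1,k):
    im=cv2.imread(src)[y0:y1,x0:x1];cv2.imwrite(out,cv2.resize(im,None,fx=k,fy=k,interpolation=cv2.INTER_CUBIC))
E
python3 - <<'E'
from h import *
crop('pics/side0.png','pics/s0c.png',255,115,415,260,5)
crop('pics/top0.png','pics/t0c.png',200,115,400,240,4)
E
```

```text
(no output)
```

View pics/s0c.png

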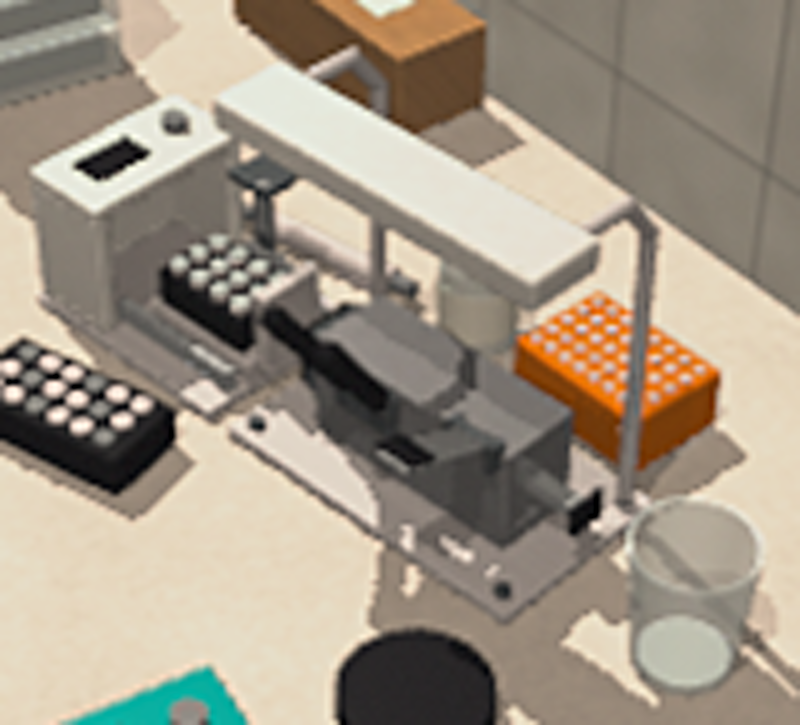

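View pics/t0c.png

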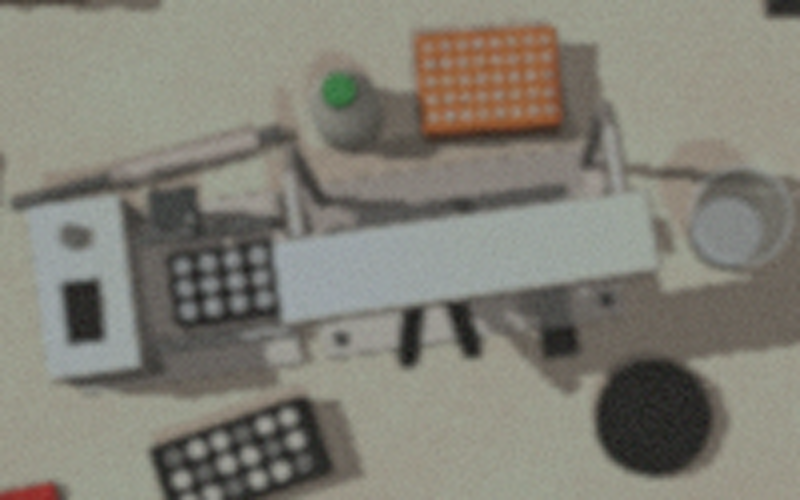

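```bash
python3 - <<'E'
from h import *
o=lambda u,v:(255+u/5,115+v/5)
t=lambda u,v:(200+u/4,115+v/4)
L={'FL':(o(217,103),t(285,323)),'FR':(o(535,283),t(657,270)),'BR':(o(600,243),t(645,193)),'BL':(o(290,63),t(275,240)),'pad':(o(405,450),t(560,340)),
'plateFR?':(o(503,591),t(606,299))}
for k,(a,b) in L.items(): print(k,*tri(a,b))
for k in('FL','FR','BR','BL'): print(k,atz('side',L[k][0],.277),atz('top',L[k][1],.277))
crop('pics/side0.png','pics/s0d.png',295,165,365,225,11)
crop('pics/top0.png','pics/t0d.png',275,175,375,225,8)
E
```

```text
FL [0.54178525 0.08941787 0.27218946] 0.0037364205603589006
FR [ 0.58152345 -0.17279962  0.27617435] 0.004135274536253496
BR [ 0.63675006 -0.1644545   0.27402875] 0.004253146835905024
BL [0.60129875 0.09664539 0.27454089] 0.006005234922499811
pad [ 0.54215049 -0.1095593   0.12467008] 5.6795295859773544e-05
plateFR? [ 0.58782912 -0.15381772  0.00987713] 0.0014904104319209822
FL [0.53960099 0.08242168 0.277     ] [0.53975104 0.08983231 0.277     ]
FR [ 0.58277881 -0.17443988  0.277     ] [ 0.57969944 -0.17153211  0.277     ]
BR [ 0.63611752 -0.16813027  0.277     ] [ 0.63447991 -0.16294967  0.277     ]
BL [0.60183765 0.09211108 0.277     ] [0.59840305 0.09792937 0.277     ]
```

View pics/s0d.png

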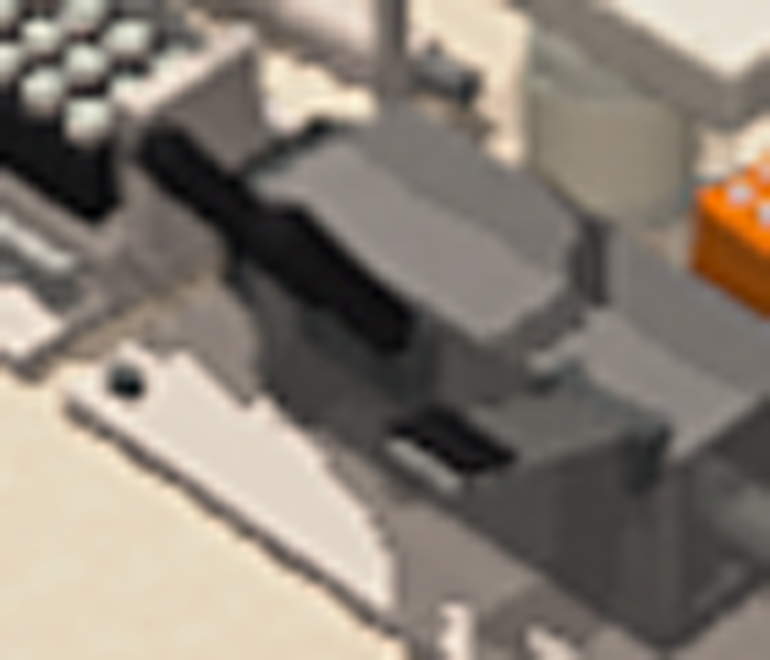

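View pics/t0d.png

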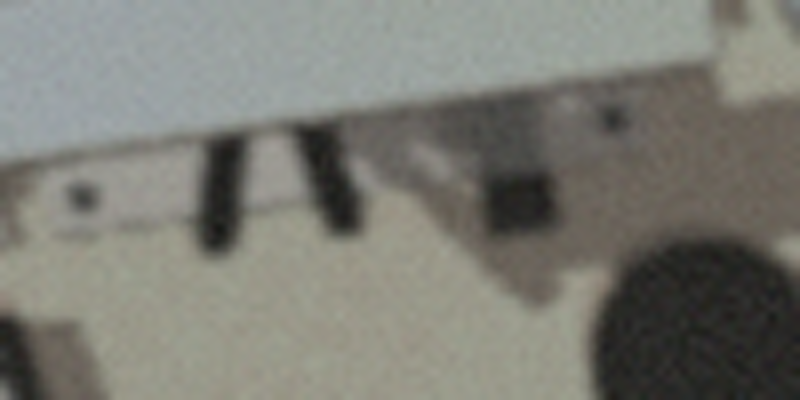

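```bash
python3 - <<'E'
from h import *
o=lambda u,v:(255+u/5,115+v/5)
A,e=tri((306.4,199.6),(285.25,199.75));B,f=tri((355.6,233.2),(351.6,189.75));print(A,e,B,f,np.linalg.norm(A-B))
ey=(A-B)[:2];print('yaw',np.arctan2(-ey[0],ey[1]))
print('mid',(A+B)/2)
# trigger +y tip
print(tri((295+160/11,165+145/11),(275+217/8,175+240/8)))
# trigger top-view tips at z=.169
for u,v in((217,235),(347,222)): print(atz('top',(275+u/8,175+v/8),.169))
print(tri((295+450/11,165+440/11),(275+522/8,175+203/8)))
E
```

```text
[0.55139598 0.07210892 0.01181559] 0.001822227963468813 [ 0.58771969 -0.15408655  0.01018215] 0.0012990252480401174 0.22909926588353202
yaw 0.15922610421247138
mid [ 0.56955783 -0.04098882  0.01099887]
(array([0.52385334, 0.00719377, 0.1631508 ]), np.float64(0.003133093409024149))
[0.524018  0.0077757 0.169    ]
[ 0.52943649 -0.04174486  0.169     ]
(array([ 0.54098868, -0.11038208,  0.12588226]), np.float64(0.0003367086371443082))
```

```bash
cat >> h.py <<'E'
YAW=.158; O=np.array([.6245,-.0018,0])
C=R.from_euler('z',YAW).as_matrix()
def W(p): return O+C@np.asarray(p,float)      # clamp->world, m
def tool(t): # tilt from vertical, deg
    t=np.radians(t); z=C@[np.sin(t),0,-np.cos(t)]; y=C[:,1]; return np.stack([np.cross(y,z),y,z],1)
def rel(P,Rt):
    o=robot.get_obs();R0=R.from_quat(o['ee_rot']).as_matrix()
    d=R0.T@(P-o['tcp_pos'])*1000; rv=R.from_matrix(R0.T@Rt).as_rotvec()
    print('shift',d.round(1),'turn',rv.round(3),'deg',np.degrees(np.linalg.norm(rv)).round(1),'dist',np.linalg.norm(d).round())
def st():
    o=robot.get_obs();R0=R.from_quat(o['ee_rot']).as_matrix()
    print('t',o['clock'],'clampTCP',(C.T@(o['tcp_pos']-O)*1000).round(1),'z',(C.T@R0[:,2]).round(3),'y',(C.T@R0[:,1]).round(3),'F',(C.T@o['force']).round(1),'open',o['opening'],'q',np.round(o['qpos'],2))
E
python3 - <<'E'
from h import *
ims={n:cv2.imread(f'pics/{n}0.png') for n in('side','top')}
t=np.radians(35);l=np.array([-np.sin(t),0,np.cos(t)])
G=np.array([-.0848,0,.145])
pts=[[-.07,-.031+s*.135,z] for s in(-1,1) for z in(.253,.277)]+[[-.010,-.031+s*.135,.277] for s in(-1,1)]+[[-.098,-.094,.124],[-.036,-.094,.097]]
for s in(-1,1): pts+=[G+[0,s*.0225,0],G+.029*l+[0,s*.025,0]]
for n,im in ims.items():
    k=5;b=(255,115,415,260) if n=='side' else (260,150,420,260)
    im=cv2.resize(im[b[1]:b[3],b[0]:b[2]],None,fx=k,fy=k,interpolation=cv2.INTER_CUBIC)
    for p in pts:
        u=(proj(n,W(p))-[b[0],b[1]]+.5)*k
        cv2.drawMarker(im,tuple(int(x) for x in u),(0,0,255),cv2.MARKER_CROSS,12,1)
    cv2.imwrite(f'pics/{n}_ov.png',im)
T=G-.101*l*-1
RT=tool(35); rel(W(G+.101*l),RT); st()
E
```

```text
shift [-461.9 -379.5    3.4] turn [-0.157 -0.598 -0.496] deg 45.4 dist 598.0
t 0.1 clampTCP [-359.   557.3  230.9] z [-0.001 -0.001 -1.   ] y [ 0.491  0.871 -0.001] F [0.5 0.9 0.9] open 0.9987376774062758 q [ 1.06  0.26 -0.05  1.26 -0.    1.42]
```

View pics/side_ov.png

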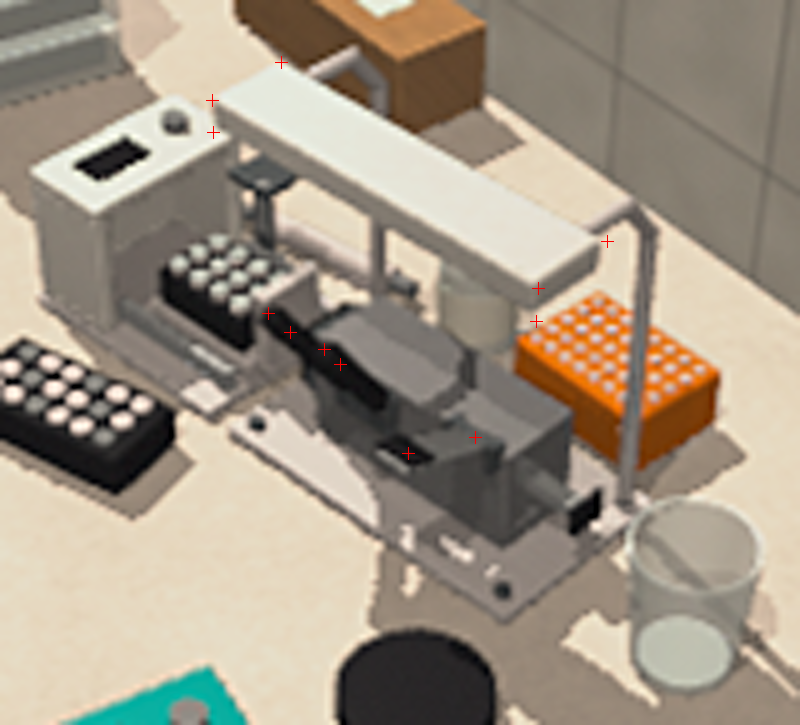

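View pics/top_ov.png

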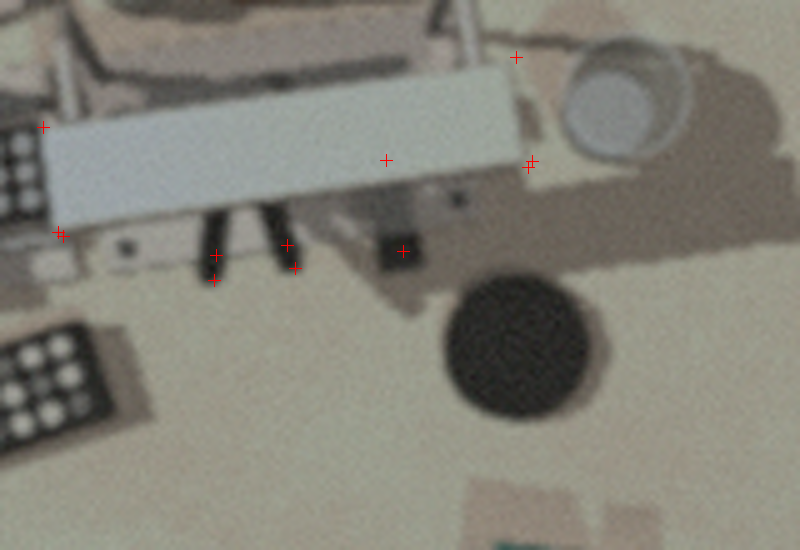

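```bash
python3 -m inch '[[[-462,-380,3],[-0.157,-0.598,-0.496],1],[[-462,-380,3],[-0.157,-0.598,-0.496],1],[[-462,-380,3],[-0.157,-0.598,-0.496],1],[[-462,-380,3],[-0.157,-0.598,-0.496],1],[[-462,-380,3],[-0.157,-0.598,-0.496],1],[[-462,-380,3],[-0.157,-0.598,-0.496],1],[[-462,-380,3],[-0.157,-0.598,-0.496],1],[[-462,-380,3],[-0.157,-0.598,-0.496],1],[[-462,-380,3],[-0.157,-0.598,-0.496],1],[[-462,-380,3],[-0.157,-0.598,-0.496],1],[[-462,-380,3],[-0.157,-0.598,-0.496],1],[[-462,-380,3],[-0.157,-0.598,-0.496],1],[[-462,-380,3],[-0.157,-0.598,-0.496],1],[[-462,-380,3],[-0.157,-0.598,-0.496],1],[[-462,-380,3],[-0.157,-0.598,-0.496],1],[[-462,-380,3],[-0.157,-0.598,-0.496],1]]' 30; python3 - <<'E'
from h import *
st()
t=np.radians(35);l=np.array([-np.sin(t),0,np.cos(t)]);G=np.array([-.0848,0,.145])
rel(W(G-.019*l),tool(35))
for n in("side","top"): cv2.imwrite(f"pics/{n}1.png",eyes.grab_frame(n))
crop('pics/side1.png','pics/s1c.png',255,95,415,240,5)
crop('pics/top1.png','pics/t1c.png',260,150,400,240,5)
E
```

```text
clock: 1.7
tcp_pos: [0.4835, -0.0256, 0.2276]
ee_rot: [-0.074, 0.951, 0.024, 0.299]
force: [0.6, 1.4, -0.6]
opening: 1.002
t 1.7 clampTCP [-143.    -1.4  227.6] z [ 0.573 -0.001 -0.819] y [0.003 1.    0.001] F [ 0.8  1.3 -0.6] open 1.0022461322068335 q [-0.41 -0.17 -0.72  0.48  0.31 -0.48]
shift [ -0.4   1.4 120.1] turn [-0.001 -0.001 -0.003] deg 0.2 dist 120.0
```

View pics/s1c.png

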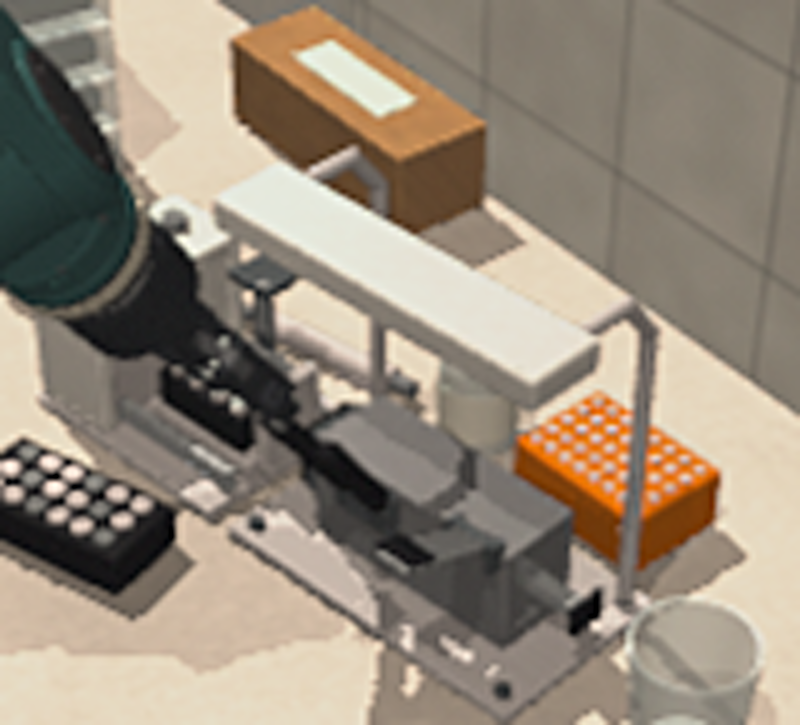

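View pics/t1c.png

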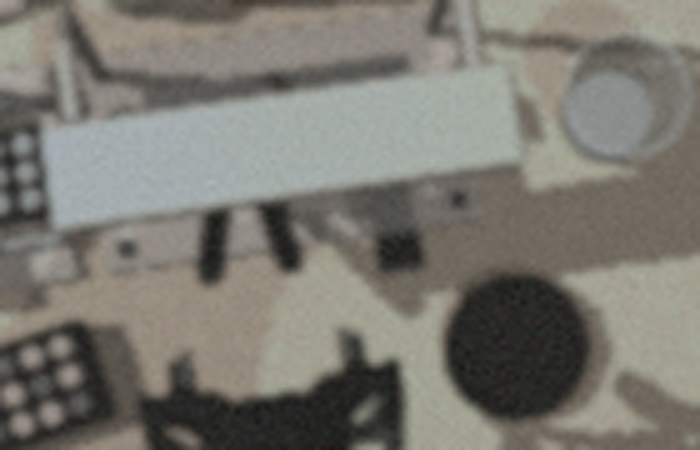

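```bash
python3 -m inch '[[[0,1.4,40],[0,0,0],1],[[0,1.4,75],[0,0,0],1],[[0,1.4,100],[0,0,0],1],[[0,1.4,120],[0,0,0],1],[[0,1.4,120],[0,0,0],1]]' 40; python3 - <<'E'
from h import *
st()
for n in("side","top"): cv2.imwrite(f"pics/{n}2.png",eyes.grab_frame(n))
crop('pics/side2.png','pics/s2c.png',255,95,415,240,5)
crop('pics/top2.png','pics/t2c.png',260,150,400,240,5)
E
```

```text
clock: 2.3
tcp_pos: [0.5507, -0.0101, 0.1282]
ee_rot: [-0.076, 0.951, 0.025, 0.299]
force: [-0.4, -0.1, 0.4]
opening: 0.994
t 2.3 clampTCP [-74.2   3.4 128.2] z [ 0.572  0.003 -0.82 ] y [-0.003  1.     0.002] F [-0.4 -0.   0.4] open 0.9935571890738861 q [-0.3   0.07 -0.83  0.11  0.26 -0.39]
```

View pics/s2c.png

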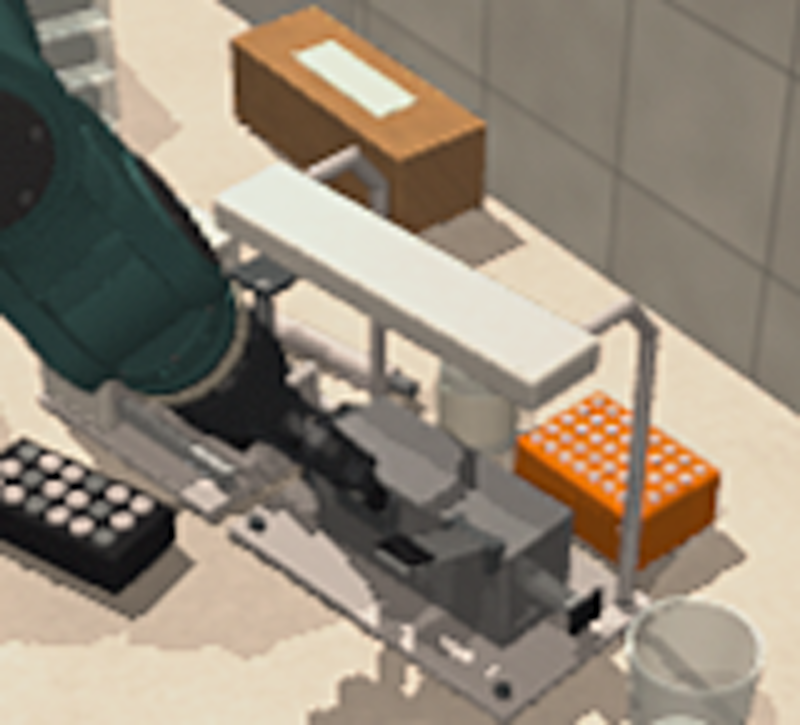

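View pics/t2c.png

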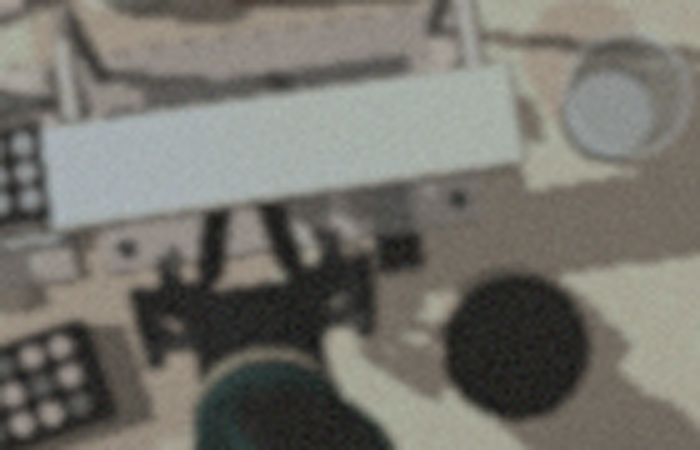

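```bash
python3 -m inch '[[[0,-2,0],[0,0,0],1],[[0,-2,0],[0,0,0],0],[[0,-2,0],[0,0,0],0],[[0,-2,0],[0,0,0],0],[[0,-2,0],[0,0,0],0],[[0,-2,0],[0,0,0],0],[[0,-2,0],[0,0,0],0],[[0,-2,0],[0,0,0],0]]' 40; python3 - <<'E'
from h import *
st()
for n in("side","top"): cv2.imwrite(f"pics/{n}3.png",eyes.grab_frame(n))
crop('pics/side3.png','pics/s3c.png',255,95,415,240,5)
crop('pics/top3.png','pics/t3c.png',260,150,400,240,5)
E
```

```text
clock: 3.2
tcp_pos: [0.5506, -0.0112, 0.1309]
ee_rot: [-0.076, 0.95, 0.027, 0.301]
force: [-17.3, 20.7, 21.8]
opening: 0.417
t 3.2 clampTCP [-74.5   2.4 130.9] z [ 0.576  0.007 -0.818] y [-0.004  1.     0.006] F [-13.8  23.1  21.8] open 0.41742358501318055 q [-0.31  0.07 -0.83  0.12  0.27 -0.39]
```

View pics/s3c.png

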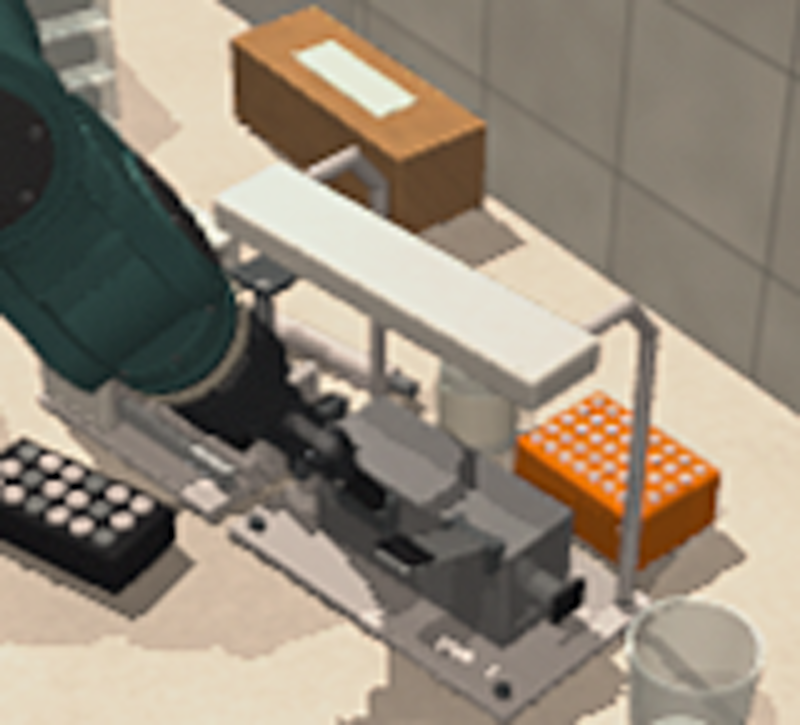

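View pics/t3c.png

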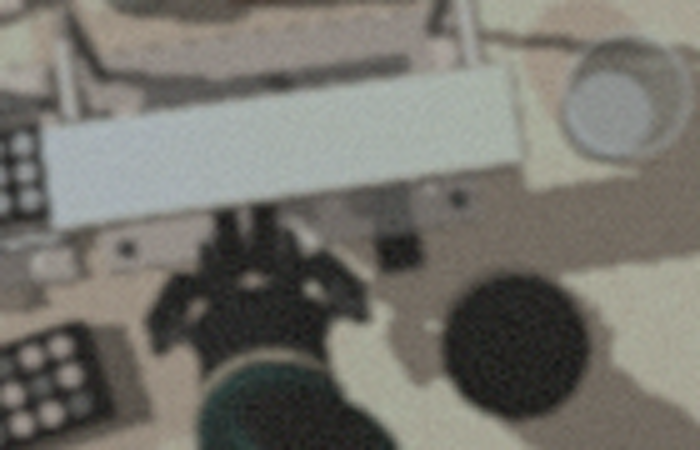

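```bash
python3 -m inch '[[[0,2,-3],[0,0,0],1],[[0,2,-3],[0,0,0],1],[[0,2,-3],[0,0,0],1],[[0,2,-3],[0,0,0],1],[[0,2,-3],[0,0,0],1],[[0,2,-3],[0,0,0],1]]' 35; python3 - <<'E'
from h import *
st()
cv2.imwrite("pics/side4.png",eyes.grab_frame("side"))
crop('pics/side4.png','pics/s4c.png',255,95,415,240,5)
E
python3 -m inch '[[[0,0,0],[0,0,0],0],[[0,0,0],[0,0,0],0],[[0,0,0],[0,0,0],0],[[0,0,0],[0,0,0],0],[[0,0,0],[0,0,0],0],[[0,0,0],[0,0,0],0],[[0,0,0],[0,0,0],0]]'; python3 - <<'E'
from h import *
st()
cv2.imwrite("pics/side5.png",eyes.grab_frame("side"))
crop('pics/side5.png','pics/s5c.png',255,95,415,240,5)
E
```

```text
clock: 3.9
tcp_pos: [0.5498, -0.0128, 0.1325]
ee_rot: [-0.075, 0.951, 0.024, 0.3]
force: [-0.5, 0.2, -0.3]
opening: 0.999
t 3.9 clampTCP [-75.5   0.9 132.5] z [ 0.574 -0.    -0.819] y [0.001 1.    0.   ] F [-0.5  0.3 -0.3] open 0.9994819544997952 q [-0.31  0.06 -0.83  0.12  0.26 -0.39]
clock: 4.65
tcp_pos: [0.549, -0.0112, 0.1327]
ee_rot: [-0.076, 0.951, 0.025, 0.3]
force: [-17.4, 7.8, 18.4]
opening: 0.426
t 4.65 clampTCP [-76.    2.6 132.7] z [ 0.575  0.003 -0.818] y [-0.002  1.     0.003] F [-16.   10.5  18.4] open 0.42562935690553527 q [-0.31  0.06 -0.83  0.12  0.26 -0.39]
```

View pics/s4c.png

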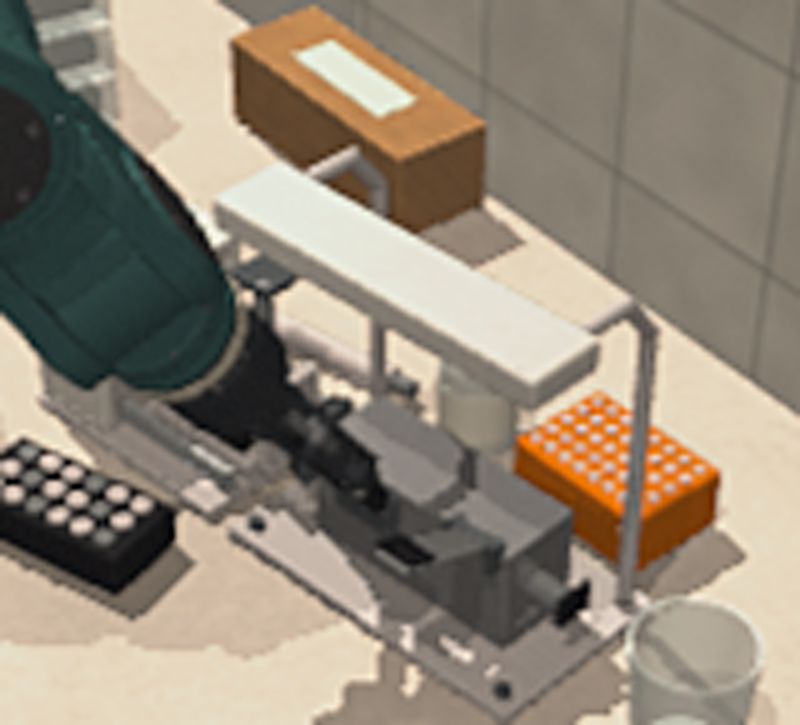

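View pics/s5c.png

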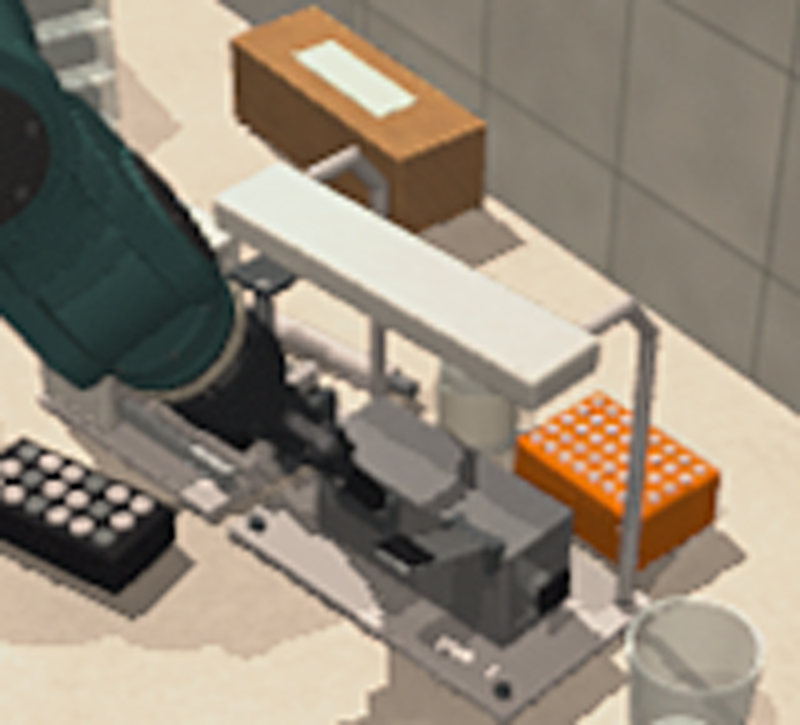

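```bash
python3 -m inch '[[[0,0,-1],[0,0,0],1],[[0,0,-1],[0,0,0],1],[[0,0,-1],[0,0,0],1],[[0,0,-1],[0,0,0],1],[[0,0,-1],[0,0,0],1],[[0,0,-1],[0,0,0],1],[[0,0,-1],[0,0,0],0],[[0,0,-1],[0,0,0],0],[[0,0,-1],[0,0,0],0],[[0,0,-1],[0,0,0],0],[[0,0,-1],[0,0,0],0],[[0,0,-1],[0,0,0],0],[[0,0,-1],[0,0,0],0]]'; cat >>h.py <<'E'
def rack(f):
    a=cv2.imread('pics/top0.png',0);b=cv2.imread(f,0)
    t=a[173:198,243:266]
    r=cv2.matchTemplate(cv2.resize(b[160:210,220:275],None,fx=5,fy=5,interpolation=cv2.INTER_CUBIC),cv2.resize(t,None,fx=5,fy=5,interpolation=cv2.INTER_CUBIC),cv2.TM_CCOEFF_NORMED)
    _,s,_,p=cv2.minMaxLoc(r);dx=(p[0]/5+220-243,p[1]/5+160-173)
    z=.085; d=atz('top',(254+dx[0],185+dx[1]),z)-atz('top',(254,185),z)
    print('rack px',dx,'score',round(s,3),'clamp mm',(C.T@d*1000).round(1))
def look(i):
    st()
    for n in("side","top"): cv2.imwrite(f"pics/{n}{i}.png",eyes.grab_frame(n))
    crop(f'pics/side{i}.png',f'pics/s{i}c.png',255,95,415,240,5)
    crop(f'pics/top{i}.png',f'pics/t{i}c.png',200,115,360,235,5)
    rack(f'pics/top{i}.png')
E
python3 - <<'E'
from h import *
rack('pics/top3.png')
look(6)
E
```

```text
clock: 6.0
tcp_pos: [0.5485, -0.0113, 0.1337]
ee_rot: [-0.076, 0.95, 0.025, 0.3]
force: [-17.7, 8.4, 19.9]
opening: 0.426
rack px (0.0, 0.0) score 0.992 clamp mm [0. 0. 0.]
t 6.0 clampTCP [-76.6   2.6 133.7] z [ 0.575  0.003 -0.818] y [-0.002  1.     0.003] F [-16.1  11.   19.9] open 0.42552528887258406 q [-0.31  0.06 -0.83  0.12  0.26 -0.39]
rack px (-2.4000000000000057, 0.4000000000000057) score 0.955 clamp mm [-0.1  7.9  0. ]
```

View pics/s6c.png

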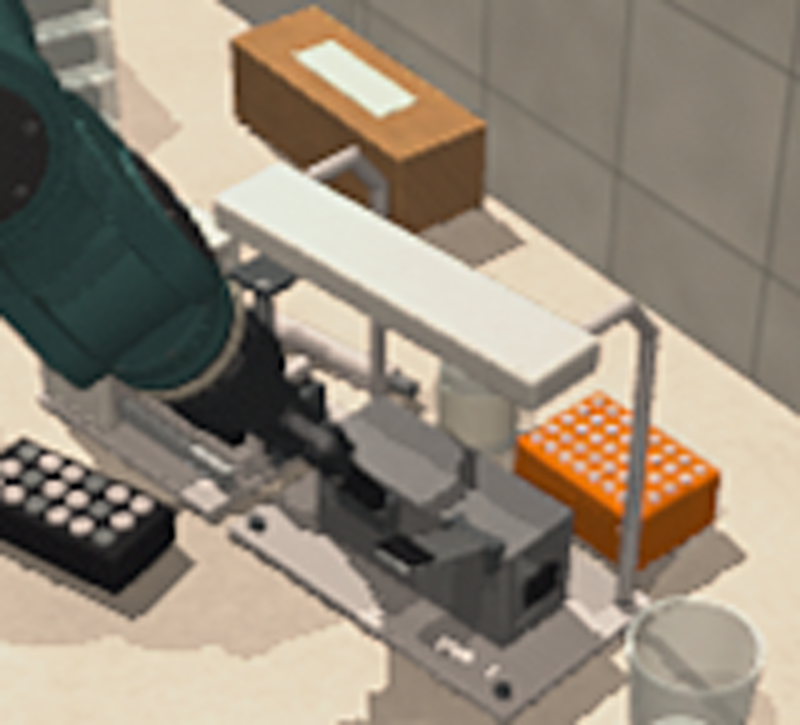

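View pics/t6c.png

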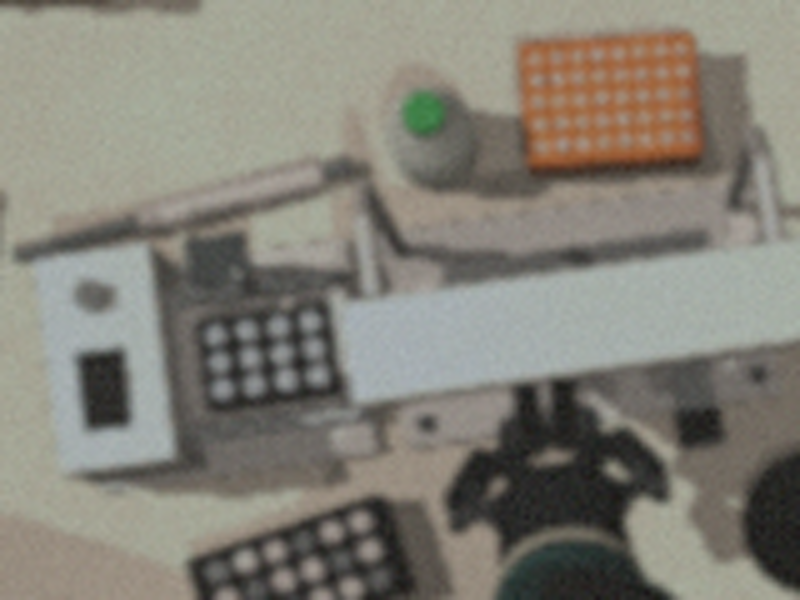

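```bash
python3 -m inch '[[[0,0,0],[0,0,0],1],[[0,0,0],[0,0,0],1],[[0,0,0],[0,0,0],1],[[0,0,0],[0,0,0],1],[[0,0,0],[0,0,0],1],[[0,0,0],[0,0,0],1],[[0,0,0],[0,0,0],0],[[0,0,0],[0,0,0],0],[[0,0,0],[0,0,0],0],[[0,0,0],[0,0,0],0],[[0,0,0],[0,0,0],0],[[0,0,0],[0,0,0],0],[[0,0,0],[0,0,0],0],[[0,0,0],[0,0,0],0]]'; 
python3 - <<'E'
from h import *
look(7)
E
python3 -m inch '[[[0,0,0],[0,0,0],1],[[0,0,0],[0,0,0],1],[[0,0,0],[0,0,0],1],[[0,0,0],[0,0,0],1],[[0,0,0],[0,0,0],1],[[0,0,0],[0,0,0],1],[[0,0,0],[0,0,0],0],[[0,0,0],[0,0,0],0],[[0,0,0],[0,0,0],0],[[0,0,0],[0,0,0],0],[[0,0,0],[0,0,0],0],[[0,0,0],[0,0,0],0],[[0,0,0],[0,0,0],0],[[0,0,0],[0,0,0],0]]'; 
python3 - <<'E'
from h import *
look(8)
E
```

```text
clock: 7.5
tcp_pos: [0.5486, -0.0113, 0.1339]
ee_rot: [-0.076, 0.95, 0.025, 0.301]
force: [-19.3, 7.7, 22.2]
opening: 0.417
t 7.5 clampTCP [-76.4   2.6 133.9] z [ 0.575  0.003 -0.818] y [-0.002  1.     0.002] F [-17.8  10.6  22.2] open 0.4170752333075061 q [-0.31  0.06 -0.83  0.12  0.26 -0.39]
rack px (-6.400000000000006, 1.0) score 0.95 clamp mm [-0.2 21.   0. ]
clock: 9.0
tcp_pos: [0.5485, -0.0113, 0.1338]
ee_rot: [-0.076, 0.95, 0.025, 0.3]
force: [-20.7, 8.3, 23.4]
opening: 0.427
t 9.0 clampTCP [-76.6   2.6 133.8] z [ 0.575  0.003 -0.818] y [-0.002  1.     0.003] F [-19.1  11.4  23.4] open 0.4265794823531371 q [-0.31  0.06 -0.83  0.12  0.26 -0.39]
rack px (-9.599999999999994, 1.4000000000000057) score 0.925 clamp mm [ 0.1 31.4  0. ]
```

View pics/t8c.png

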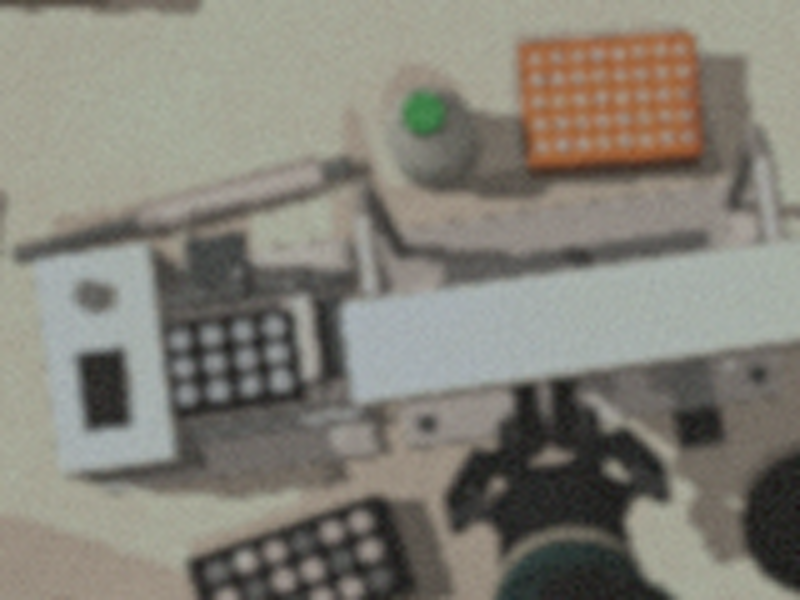

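View pics/s8c.png

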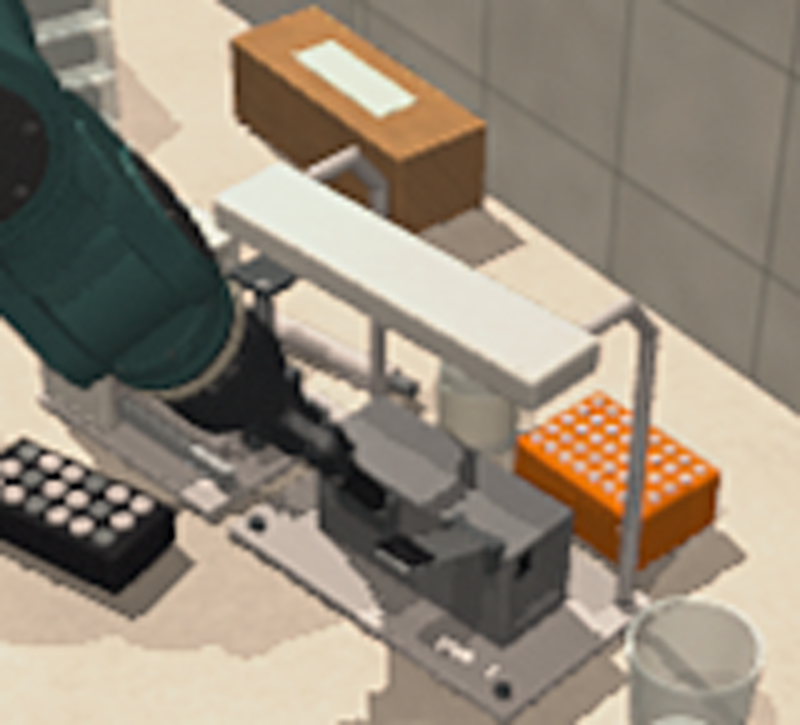

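```bash
python3 -m inch '[[[0,0,0],[0,0,0],1],[[0,0,0],[0,0,0],1],[[0,0,0],[0,0,0],1],[[0,0,0],[0,0,0],1],[[0,0,0],[0,0,0],1],[[0,0,-30],[0,0,0],1],[[0,0,-65],[0,0,0],1],[[0,0,-100],[0,0,0],1],[[0,0,-100],[0,0,0],1]]'; 
python3 - <<'E'
from h import *
look(9)
rel(W([-.092-.0,-.094,.165]),tool(35))
E
```

```text
clock: 10.0
tcp_pos: [0.4923, -0.0224, 0.2189]
ee_rot: [-0.075, 0.95, 0.023, 0.302]
force: [0.1, 0.7, -0.4]
opening: 1.0
t 10.0 clampTCP [-133.8    0.5  218.9] z [ 0.578 -0.003 -0.816] y [ 0.001  1.    -0.002] F [ 0.2  0.7 -0.4] open 0.9998153700411603 q [-0.39 -0.15 -0.74  0.44  0.3  -0.46]
rack px (-6.800000000000011, 1.0) score 0.958 clamp mm [ 0.  22.2  0. ]
shift [ -4.6 -94.6  65.5] turn [-0.001  0.002 -0.001] deg 0.2 dist 115.0
```

View pics/t9c.png

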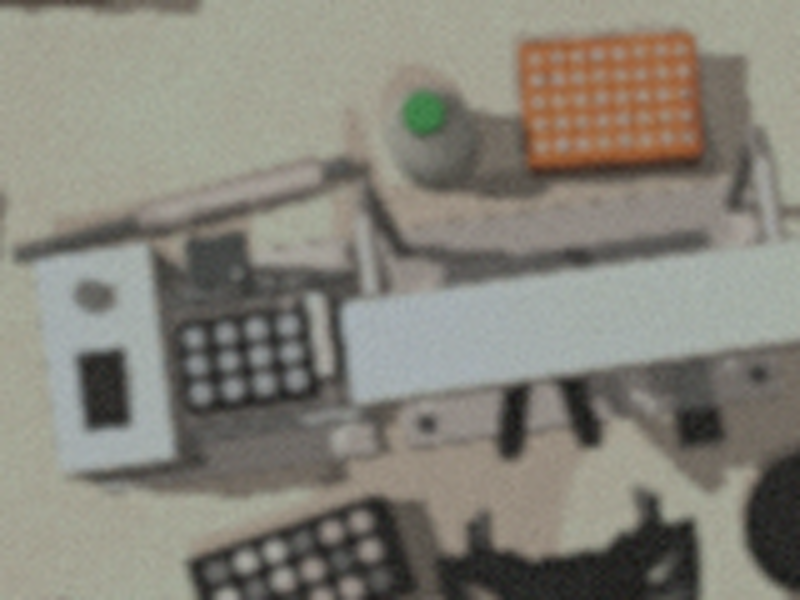

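View pics/s9c.png

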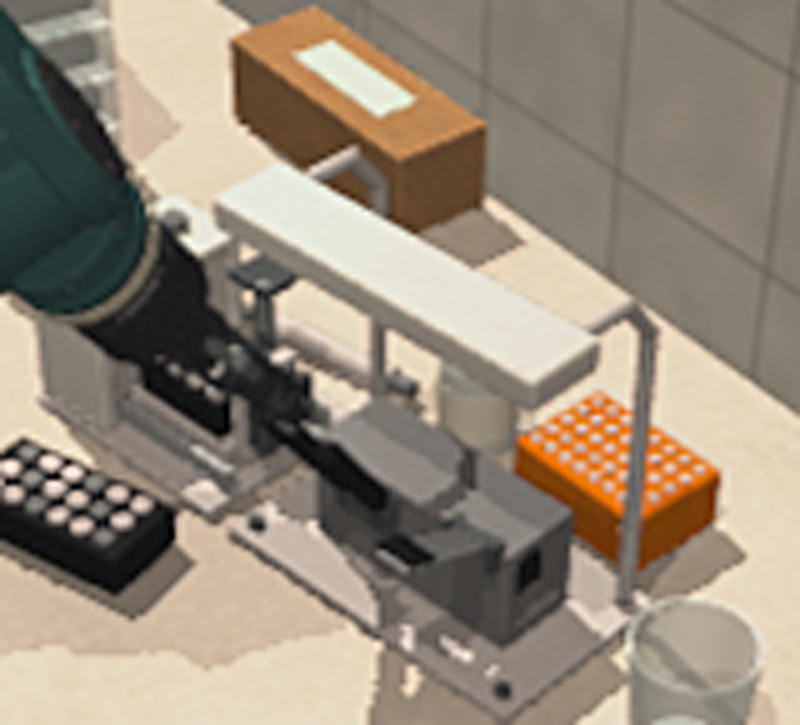

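```bash
python3 -m inch '[[[-2,-45,0],[0,0,0],0],[[-4,-90,0],[0,0,0],0],[[-4.6,-94.6,20],[0,0,0],0],[[-4.6,-94.6,50],[0,0,0],0],[[-4.6,-94.6,65],[0,0,0],0],[[-4.6,-94.6,65],[0,0,0],0],[[-4.6,-94.6,65],[0,0,0],0]]'; 
python3 - <<'E'
from h import *
look(10)
rel(W([-.092,-.094,.150]),tool(35))
crop('pics/top10.png','pics/t10d.png',275,165,375,225,8)
crop('pics/side10.png','pics/s10d.png',275,145,375,225,8)
E
```

```text
clock: 10.8
tcp_pos: [0.5476, -0.1083, 0.1637]
ee_rot: [-0.075, 0.951, 0.024, 0.299]
force: [0.7, 0.2, -0.3]
opening: -0.003
t 10.8 clampTCP [-92.7 -93.1 163.7] z [ 0.573  0.001 -0.82 ] y [-0.     1.     0.002] F [ 0.7  0.  -0.3] open -0.003452054622080956 q [-0.53  0.06 -0.71  0.31  0.38 -0.6 ]
rack px (-6.800000000000011, 1.0) score 0.957 clamp mm [ 0.  22.2  0. ]
shift [ 8.2 -0.6 12.5] turn [-0.     0.001 -0.   ] deg 0.1 dist 15.0
```

View pics/t10d.png

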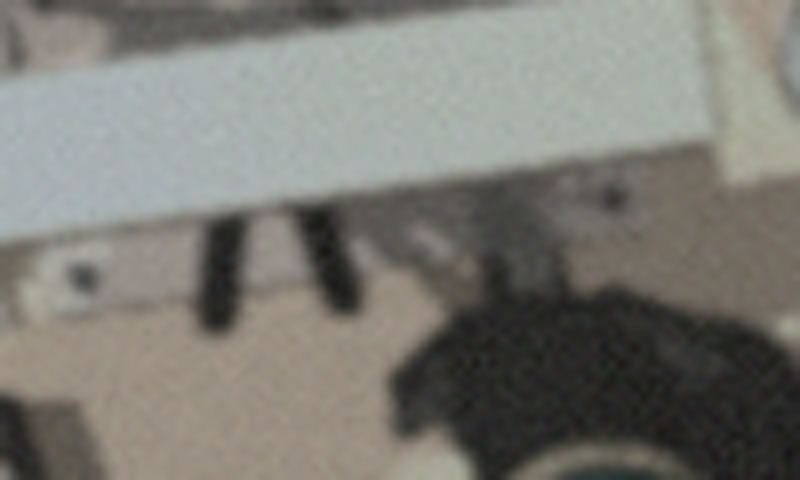

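View pics/s10d.png

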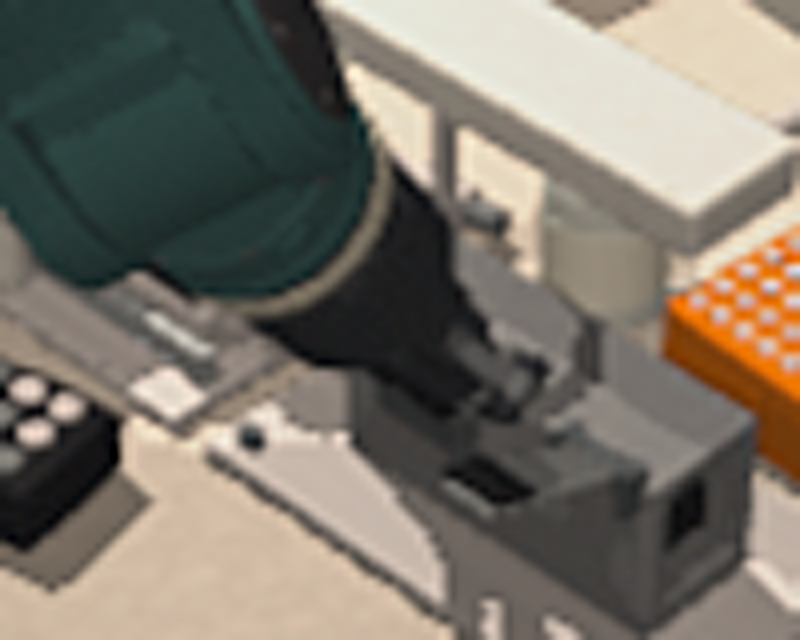

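```bash
python3 -m inch '[[[9,-1,12],[0,0,0],0],[[16.6,-1,23.8],[0,0,0],0],[[16.6,-1,23.8],[0,0,0],0]]'; 
python3 - <<'E'
from h import *
st()
E
python3 -m inch '[[[5,0,6],[0,0,0],0],[[11.7,0,11.4],[0,0,0],0],[[11.7,0,11.4],[0,0,0],0]]';
python3 - <<'E'
from h import *
look(11)
crop('pics/side11.png','pics/s11d.png',275,145,375,225,8)
E
```

```text
clock: 11.2
tcp_pos: [0.5474, -0.1094, 0.1348]
ee_rot: [-0.075, 0.951, 0.024, 0.3]
force: [-0.4, -0.6, 0.7]
opening: 0.001
t 11.2 clampTCP [-93.1 -94.1 134.8] z [ 0.573  0.001 -0.819] y [0.001 1.    0.001] F [-0.4 -0.5  0.7] open 0.0014674175300558006 q [-0.54  0.09 -0.76  0.22  0.38 -0.6 ]
clock: 11.5
tcp_pos: [0.5456, -0.1105, 0.12]
ee_rot: [-0.075, 0.95, 0.023, 0.301]
force: [0.7, -1.4, 5.5]
opening: -0.001
t 11.5 clampTCP [-95.1 -94.9 120. ] z [ 0.575 -0.001 -0.818] y [ 0.001  1.    -0.001] F [ 0.5 -1.5  5.5] open -0.0006935323123125215 q [-0.54  0.11 -0.8   0.17  0.38 -0.6 ]
rack px (-6.400000000000006, 1.0) score 0.95 clamp mm [-0.2 21.   0. ]
```

View pics/s11d.png

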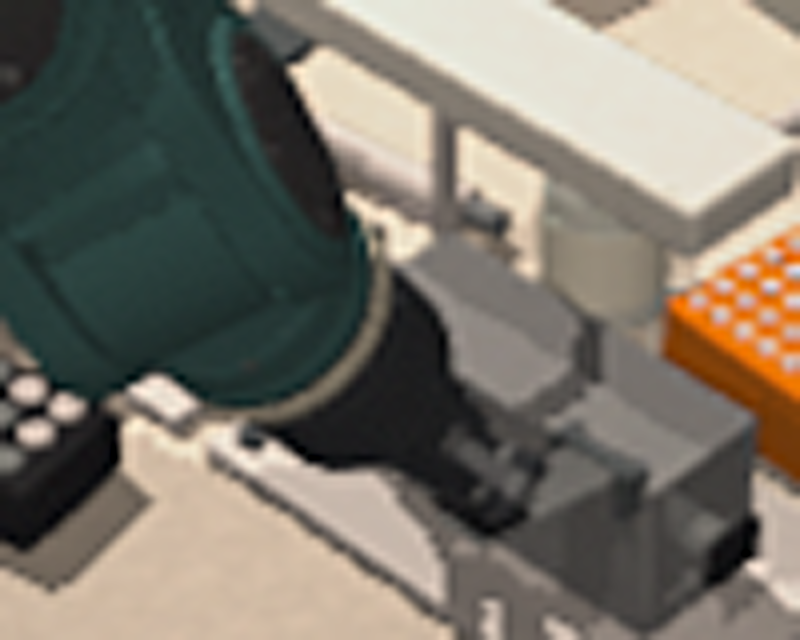

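```bash
python3 -m inch '[[[4,0,3.2],[0,0,0],0],[[5.6,0,4.6],[0,0,0],0],[[5.6,0,4.6],[0,0,0],0],[[5.6,0,4.6],[0,0,0],0],[[5.6,0,4.6],[0,0,0],0],[[5.6,0,4.6],[0,0,0],0],[[5.6,0,4.6],[0,0,0],0],[[5.6,0,4.6],[0,0,0],0],[[5.6,0,4.6],[0,0,0],0],[[5.6,0,4.6],[0,0,0],0],[[5.6,0,4.6],[0,0,0],0],[[5.6,0,4.6],[0,0,0],0],[[5.6,0,4.6],[0,0,0],0],[[5.6,0,4.6],[0,0,0],0],[[5.6,0,4.6],[0,0,0],0],[[5.6,0,4.6],[0,0,0],0],[[5.6,0,4.6],[0,0,0],0],[[5.6,0,4.6],[0,0,0],0],[[5.6,0,4.6],[0,0,0],0],[[5.6,0,4.6],[0,0,0],0]]';
python3 - <<'E'
from h import *
look(12)
E
```

```text
clock: 13.6
tcp_pos: [0.544, -0.1107, 0.1135]
ee_rot: [-0.075, 0.95, 0.023, 0.301]
force: [3.2, -0.6, 5.3]
opening: 0.002
t 13.6 clampTCP [-96.6 -94.9 113.5] z [ 0.576 -0.001 -0.818] y [ 0.     1.    -0.001] F [ 3.1 -1.   5.3] open 0.0019677390669132796 q [-0.54  0.12 -0.81  0.14  0.38 -0.61]
rack px (-6.400000000000006, 1.0) score 0.951 clamp mm [-0.2 21.   0. ]
```

View pics/s12c.png

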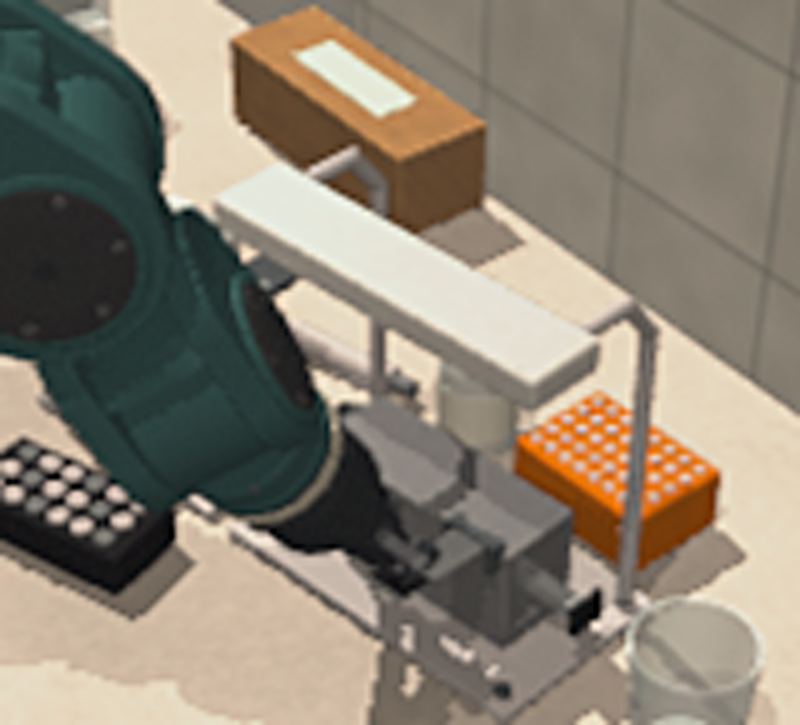

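View pics/t12c.png

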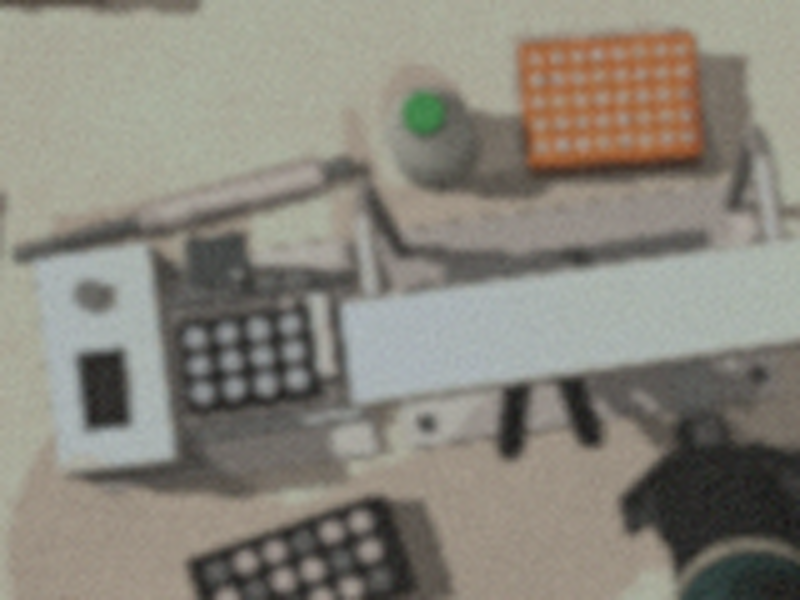

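```bash
python3 -m inch '[[[0,0,0],[0,0,0],0],[[0,0,0],[0,0,0],0],[[0,0,0],[0,0,0],0],[[0,0,0],[0,0,0],0],[[-6,0,-5],[0,0,0],0],[[-13,0,-14],[0,0,0],0],[[-20,0,-23],[0,0,0],0],[[-25,0,-35],[0,0,0],0],[[-25,0,-70],[0,0,0],0],[[-25,0,-110],[0,0,0],0],[[-25,0,-140],[0,0,0],0],[[-25,0,-140],[0,0,0],0],[[-25,0,-140],[0,0,0],0]]';
python3 - <<'E'
from h import *
look(13)
a=cv2.imread('pics/side0.png');b=cv2.imread('pics/side13.png')
for nm,(x0,y0,x1,y1) in {'bar':(364,208,380,224),'pad':(328,198,346,211)}.items():
    f=8
    A=cv2.resize(a[y0:y1,x0:x1],None,fx=f,fy=f,interpolation=cv2.INTER_CUBIC);B=cv2.resize(b[y0-8:y1+8,x0-10:x1+10],None,fx=f,fy=f,interpolation=cv2.INTER_CUBIC)
    _,s,_,p=cv2.minMaxLoc(cv2.matchTemplate(B,A,cv2.TM_CCOEFF_NORMED));print(nm,s,p[0]/f-10,p[1]/f-8)
E
```

```text
clock: 15.0
tcp_pos: [0.4838, -0.1199, 0.2419]
ee_rot: [-0.075, 0.951, 0.024, 0.3]
force: [-0.7, 0.4, 0.1]
opening: 0.001
t 15.0 clampTCP [-157.6  -94.5  241.9] z [ 0.574 -0.001 -0.819] y [ 0.001  1.    -0.   ] F [-0.6  0.5  0.1] open 0.0012621988196753564 q [-0.66 -0.11 -0.62  0.61  0.43 -0.71]
rack px (-6.400000000000006, 1.0) score 0.952 clamp mm [-0.2 21.   0. ]
bar 0.9990441203117371 0.0 0.0
pad 0.9724482297897339 0.0 0.0
```

View pics/s13c.png

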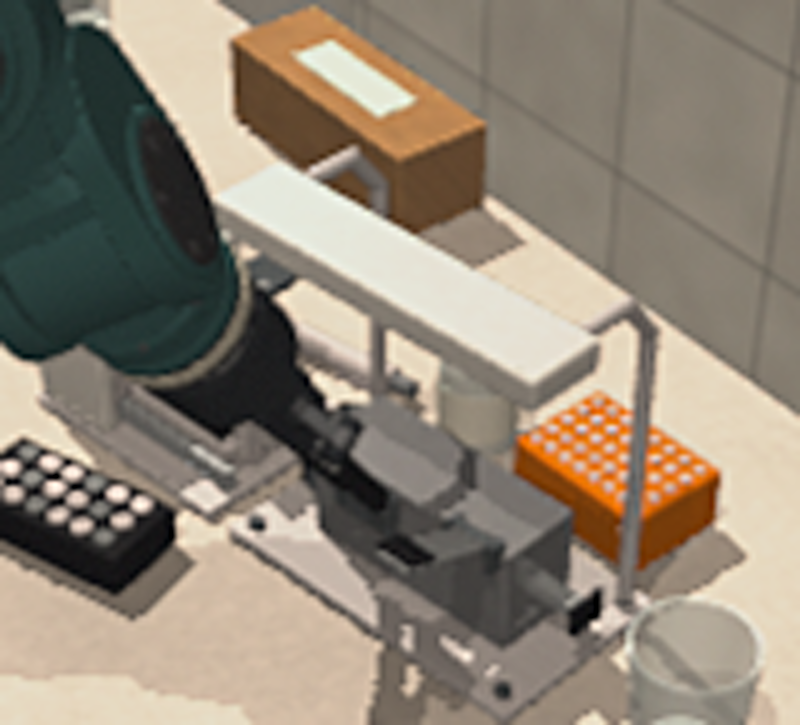

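View pics/t13c.png

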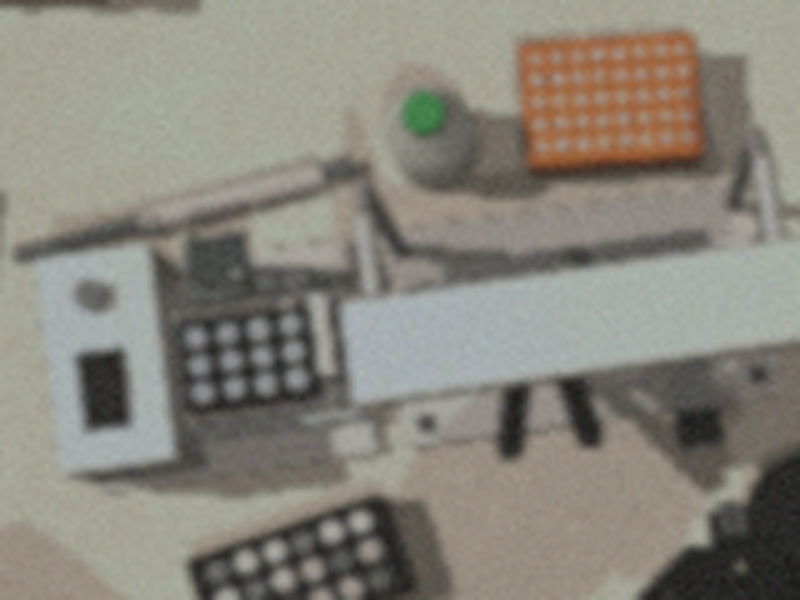

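The pictures show the bar end and release pad exactly where they began. The blades are open, the carriage is in at about 21 mm, and the hand is clear of everything.

```bash
python3 -c "
from workcell import robot
print(robot.finish_job())"
```

```text
the job is handed in; nothing more can be done
None
```

The job is handed in at about 15 s of the 51 s allowed, and my last checks showed every end condition I could see met. `finish_job` gave no verdict.

**What I did:** I gave the trigger five full squeezes, which pushed the carriage to about 31 mm at the peak. I then backed out and pressed the release lever with the fingers shut. I held it for over 2 s, until the jaw was home, then let go and pulled the hand clear.

**Last checks:**
- **Jaw:** the rear end of the bar matches its starting picture with no shift, so the jaw is home.
- **Release lever and trigger:** the release pad also matches its starting picture with no shift, and the trigger blades look fully open.
- **Carriage:** it stayed at about 21 mm after the jaw left, as it should when held by the catch (expected 21.5 mm). My readings are good to about 1 mm.
- **Catch:** I could not see the catch finger directly, so that it has dropped is inferred from the carriage staying in.
- **Bystanders:** the ones in the last pictures look unmoved. I did not check the pump bottle (sanitiser) or all of the rotor at the end.
- **Contact:** the wrist force read about zero, with the hand touching nothing.

**Off target:** the first squeeze was slightly off centre, with about 23 N sideways on the tool. I shifted the hand about 2 mm, and the later squeezes read about 11 N sideways. The pull along the fingers stayed at about 25 to 30 N.

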